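Find the loaded scope unit by weight and crate it

TASK

One of the three identical black scope units in the rack under the lamp already has its glass inside and is about twice as heavy as the other two, which are empty shells: find it by lifting. Lift the lid off the blue crate by its knob and lay it flat on the middle of the white pad, then stand the heavy unit upright on the crate's floor; the two light ones must end up standing in the rack's bays. Put things down, do not let them drop or tip over, and leave everything else on the bench where it is.

Things in the scene. Friction and masses are not known exactly. Their poses are not given: they have to be found in the camera images.
- station: bare aluminium rack of three bays in a row under a lamp bar. Origin: centre of the tray's underside; x away from the robot, y along the row. Tray 76 x 310 mm; bays centred at y = -100, 0 and +100 mm, each 68 (x) by 98 mm (y) inside, floor 4 mm and rims 12 mm above the bench. Two 16 mm posts, 257 mm high, at x = +80, y = -140 and +140 mm carry the lamp
- lamp (a point): centre of the underside of the solid white lamp bar that hangs over the row, 220 mm above the bench, at x = +30 mm in the rack's frame; bar 60 (x) x 330 (y) x 25 mm. It blocks a vertical gripper: reach under it with the tool leaning back to the rack's -x by 25 to 35 degrees, fingers forward and down
- unit_a: one of three identical-looking sealed black scope units: box 46 x 46 mm, 50 mm high, on it a round eyepiece tube of 36 mm diameter; 105 mm high in all. Origin: centre of the underside, z up. Inside is either the glass (360 to 470 g in all) or nothing of weight (160 to 220 g in all); neither looks, name nor place tell which. It starts in a bay of the rack
- unit_b: one of three identical-looking sealed black scope units: box 46 x 46 mm, 50 mm high, on it a round eyepiece tube of 36 mm diameter; 105 mm high in all. Origin: centre of the underside, z up. Inside is either the glass (360 to 470 g in all) or nothing of weight (160 to 220 g in all); neither looks, name nor place tell which. It starts in a bay of the rack
- unit_c: one of three identical-looking sealed black scope units: box 46 x 46 mm, 50 mm high, on it a round eyepiece tube of 36 mm diameter; 105 mm high in all. Origin: centre of the underside, z up. Inside is either the glass (360 to 470 g in all) or nothing of weight (160 to 220 g in all); neither looks, name nor place tell which. It starts in a bay of the rack
- crate: blue open-topped crate fixed to the bench, 140 x 140 mm outside, walls and floor 5 mm, 55 mm high. Origin: centre of the underside, sides along x and y
- lid: loose blue lid, 160 g, on the crate at the start: plate 150 x 150 x 5 mm, its underside at z = 6 mm; locating ribs under it (down to z = 0) drop inside the crate's walls with 3 mm play; at its centre a round knob of 24 mm diameter, z = 11 to 47 mm. Origin: centre, at the foot of the ribs, z up; 49 mm above the bench while on the crate
- pad: white flat pad 170 x 170 mm, 4 mm thick, fixed to the bench; origin: centre of the underside
- cup: bystander: white cup with two brushes, 76 mm across, 180 mm high with the brushes; origin at the underside
- jar: bystander: grey jar, 56 mm across, 70 mm high; origin at the underside
- brush: bystander: brush 180 mm long lying along its x
- screwdriver: bystander: screwdriver 190 mm long lying along its x
- loupe: bystander: dark loupe, 44 mm across, 50 mm high; origin at the underside
- lens_ring: bystander: flat aluminium lens ring, 56 mm across, 12 mm high; origin at the underside
Things that resemble listed ones, but are neither listed nor needed, are in the scene too. What is shaped like the unit_b but yellow is not meant.

How it is judged:
By the outcome, as a careful person would: the job done as asked, in the order asked, and still so for the second after the job is handed in, with the robot touching nothing.
It also fails if it takes over 72 s, if anything falls off the work surface, if the arm or the gripper's body presses on something with over 40 N, if the wrist force passes 120 N, or if a joint passes its speed limit or range.

ROBOT

A 6-joint arm with a two-finger parallel gripper is mounted at the origin on the work surface. World frame = base frame: x ahead of the robot, y to its left, z up, the work surface at z = 0. Lengths are in mm, angles in rad, forces in N, time in s.
With the tool pointing down it reaches from about 350 to 875 mm from the base axis. Payload 4.2 kg.
Tool frame: the origin (TCP) lies on the mounting face of the last link; the fingertips stand 173 mm ahead of it and the grasp point (between the pads) lies 155 mm ahead of it; z points along the fingers, y is the line along which they close (so a half turn about z gives the same grasp; the last joint's range is limited). The gripper opens to 85 mm and grips with 20 to 120 N. Pads are 22 mm wide; open, the fingers measure 114 mm over their backs; the gripper's body (76 mm by 85 mm) begins 54 mm behind the grasp point. The pads swing forward as they close: fully open they stand 13 mm farther back than shut.
Start: joints at [-0.85, 0.385, 0.008, 0, -1.194, -0.259], TCP at [278.487, -559.504, 404.712] pointing down, gripper open.
Joint ranges: [-3.14, 3.14], [-1.21, 2.06], [-1.07, 1.41], [-3.16, 2.05], [-2.99, -0.16], [-3.1, 3.1]. Speed limits (rad/s): [2.79, 2.79, 3.14, 3.14, 3.14, 3.14].

INTERFACE

Orientations are given as a unit quaternion [x, y, z, w].
In Python, from bench import arm gives the robot as it stands. The module is installed in compiled form; this text tells all that it offers.
- The arm moves only by the tool move_arm, never from a script. Its arguments are lists of equal length, an entry for each row: "fingers": the finger opening in mm, from 0 to 85.4; "travel": the shift along the tool's x, y, z in mm, a list of three; "dr": the turn, a rotation vector about the tool's x, y, z in rad, a list of three. A call has 1 to 10 rows; each row is the pose to reach, as a shift and turn from the pose commanded when the call began, along the tool's axes at that moment; what a row does not reach only later rows make up. A row lasts 1/10 s, in which the tool goes at most 50 mm and 8.59 degrees, less where a joint would pass 70% of its speed; a pose out of reach is approached as far as the arm can. A call with a gripper value outside its range is refused whole. The fingers move at their own pace and stop on an object; the grip force is fixed at half the most. Time passes only in rows, so rows that repeat a pose let the fingers close. It gives the time, the measured TCP pose, the force, the opening and the grip force at its end, in the units of the state.
- arm.read_state(): the state, without advancing time (a new reading comes with each control period).
- arm.get_image(name): name is "scene" or "top" or "wrist"; returns the picture (400x640x3 uint8, red, green, blue); there is no depth.
- arm.camera_model(name): a dict with "intrinsics" (3x3 intrinsics, pixels), "pose" (4x4, takes a point from camera to world coordinates). Camera axes: x right, y up, looking along -z (the intrinsics and any distortion apply to the point x, -y, -z); pixel columns grow to the right and rows downward; lengths in mm; the calibration is good to about 2 mm. A picture is of the moment at which its call begins: read the wrist's pose just before it. camera_model takes no time and is no camera call; for the wrist camera it gives the pose at the moment of the call.
- arm.job_done(): hands the job in; it is judged then, once.
The state is a dict: "clock": time; "joints": joint angles; "joint_vel": joint speeds; "joint_efforts": joint torques, N m; "position": TCP position; "ee_rot": TCP orientation; "contact_force": force on the tool from outside, world axes, zero at the start; "wrist_torque": the same for the moment, N m; "gripper_width": finger opening in mm; "grasp_force": force on a finger pad.
Only numpy, scipy, OpenCV 4.12 (cv2) and the standard library are available. Lean on these libraries where they do the work, as an engineer would, in place of code of your own. Each camera call takes 0.05 s, during which the arm holds its last target. There are 200 camera calls.

## Working session

There is one attempt and no reset: what is moved stays moved. The work goes in short steps, Python scripts to look and compute and a tool call to move; the robot and the scene stay as the last step left them, time stands still between calls to the robot, and variables do not carry over. Pictures are saved under pics/ and viewed, at most 10 in all, crops included, and the job is handed in when it is done.

Besides the shell and the picture viewer there is one more tool, called after "Request:" in YAML: its name, and indented under it one key for each argument. move_arm: Moves the arm, as the interface text tells. Its arguments: {"type":"object","properties":{"fingers":{"type":"array","items":{"type":"number"}},"travel":{"type":"array","items":{"type":"array","items":{"type":"number"}}},"dr":{"type":"array","items":{"type":"array","items":{"type":"number"}}}},"required":["fingers","travel","dr"]}

```bash
mkdir -p pics; cat > h.py <<'E'
import numpy as np, cv2
from bench import arm
def snap(n,f):
    m=arm.camera_model(n); im=arm.get_image(n); cv2.imwrite(f,cv2.cvtColor(im,cv2.COLOR_RGB2BGR)); np.save(f+'.npy',m['pose']); return im,m
def ray(m,u,v):
    K=np.array(m['intrinsics']);P=np.array(m['pose'])
    d=np.linalg.inv(K)@[u,v,1]; d=P[:3,:3]@[d[0],-d[1],-d[2]]; return P[:3,3],d/np.linalg.norm(d)
def atz(m,u,v,z):
    o,d=ray(m,u,v); return o+d*(z-o[2])/d[2]
def tri(*a):
    A=0;b=0
    for m,u,v in a:
        o,d=ray(m,u,v);Q=np.eye(3)-np.outer(d,d);A=A+Q;b=b+Q@o
    x=np.linalg.solve(A,b); return x,[float(np.linalg.norm((np.eye(3)-np.outer(d,d))@(x-o))) for o,d in [ray(*t) for t in a]]
def proj(m,p):
    K=np.array(m['intrinsics']);P=np.array(m['pose']);c=P[:3,:3].T@(np.array(p)-P[:3,3]);q=K@[c[0],-c[1],-c[2]];return q[:2]/q[2]
E
python3 - <<'E'
from h import *
np.set_printoptions(precision=2,suppress=True)
a,ma=snap('scene','pics/s1.png');b,mb=snap('top','pics/t1.png')
for m in(ma,mb):print(m)
print(arm.read_state())
E
```

```text
{'intrinsics': array([[470.85,   0.  , 327.23],
       [  0.  , 470.85, 194.11],
       [  0.  ,   0.  ,   1.  ]]), 'pose': array([[  -1.  ,   -0.05,    0.01,  575.71],
       [   0.05,   -0.95,    0.31,  415.16],
       [  -0.01,    0.31,    0.95, 1372.09],
       [   0.  ,    0.  ,    0.  ,    1.  ]])}
{'intrinsics': array([[453.78,   0.  , 317.03],
       [  0.  , 453.78, 200.25],
       [  0.  ,   0.  ,   1.  ]]), 'pose': array([[   0.03,    0.99,   -0.11,  426.58],
       [  -1.  ,    0.03,   -0.01,   -3.29],
       [  -0.01,    0.11,    0.99, 1429.9 ],
       [   0.  ,    0.  ,    0.  ,    1.  ]])}
{'clock': 0.1, 'joints': array([-0.85,  0.39,  0.01, -0.  , -1.19, -0.26]), 'joint_vel': array([ 0., -0.,  0.,  0.,  0.,  0.]), 'joint_efforts': array([ -0.  , -39.33,  18.89,   4.2 ,  -0.  ,  -0.  ]), 'position': array([ 278.44, -559.35,  403.73]), 'ee_rot': array([-0.23,  0.97,  0.  , -0.  ]), 'contact_force': array([-1.05, -1.15,  0.3 ]), 'wrist_torque': array([ 0.03, -0.02, -0.02]), 'grasp_force': 0.0, 'gripper_width': 85.46344970147084}
```

View pics/s1.png

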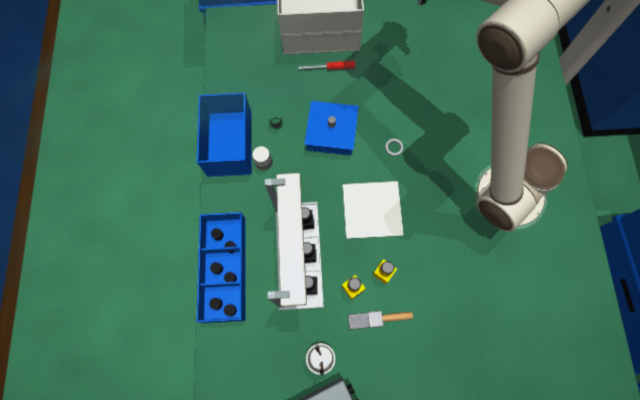

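View pics/t1.png

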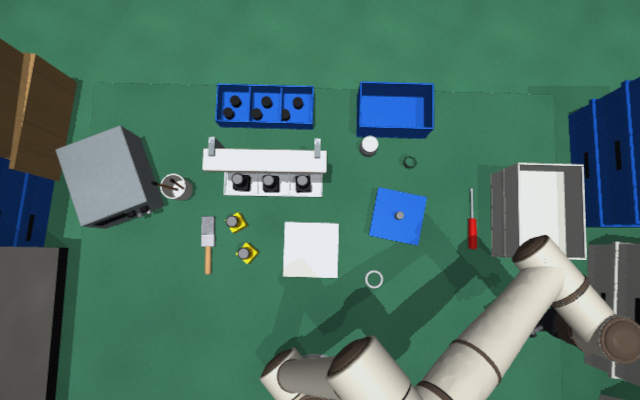

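The scene picture shows black units at (306,215), (308,250), (310,285) in the rack under the lamp bar, and yellow look-alikes at (354,286) and (387,269), which are not meant. The lidded blue crate is at (331,125). The open blue crates at (225,135) and (222,268) have no lid or knob, so they aren't meant either. The pad is at (372,209).
The top picture shows the same: units at (240,182), (270,183), (303,183), lid knob at (399,215), pad at (311,250).

I'll enlarge both to confirm and pick points.

```bash
python3 - <<'E'
import cv2,numpy as np
t=cv2.imread('pics/t1.png');s=cv2.imread('pics/s1.png')
cv2.imwrite('pics/tc.png',cv2.resize(t[130:290,195:435],(800,533),interpolation=cv2.INTER_CUBIC))
cv2.imwrite('pics/sc.png',cv2.resize(s[90:320,260:420],(417,600),interpolation=cv2.INTER_CUBIC))
E
```

```text
(no output)
```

View pics/tc.png

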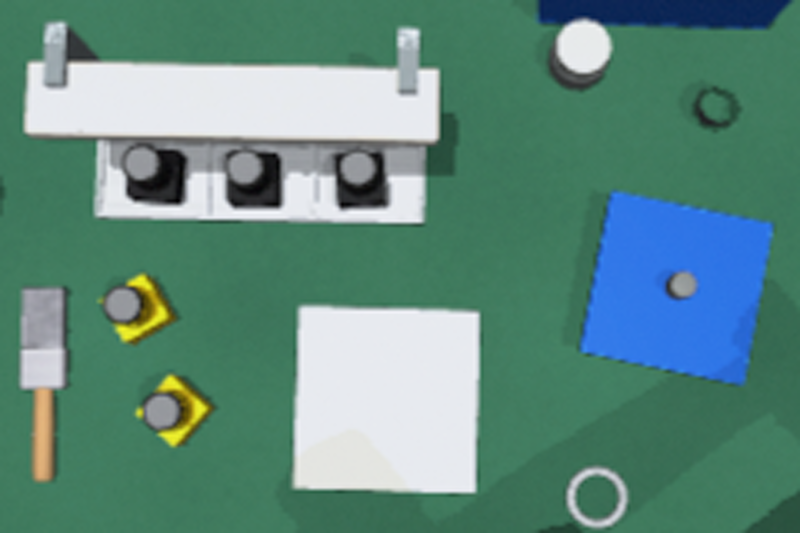

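View pics/sc.png

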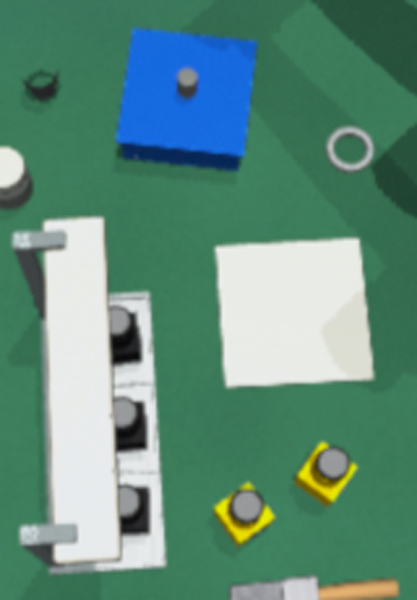

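The top crop confirms three black units (two-part, black box with grey-topped tube) in the rack and the blue lidded crate with its knob at crop (682,284). The yellow ones are outside the rack. The scene crop shows the same, with tube tops partly behind the bar's edge.

```bash
cat > pts.py <<'E'
from h import *
np.set_printoptions(precision=1,suppress=True)
ms=arm.camera_model('scene');mt=arm.camera_model('top')
T=lambda u,v:(mt,195+u*.3+(-.35),130+v*.3-.35)
S=lambda u,v:(ms,260+u/2.606-.3,90+v/2.606-.3)
E
python3 - <<'E'
from pts import *
def go(n,t,s):
    x,r=tri(T(*t),S(*s));print(n,x,np.array(r));return x
go('knob',(682,284),(187,76))
L=[go('lid',a,b) for a,b in zip([(612,192),(773,225),(743,383),(583,352)],[(119,143),(133,30),(257,42),(241,157)])]
print(np.mean(L,0))
L2=[atz(*T(*a),60) for a in [(612,192),(773,225),(743,383),(583,352)]];print('lid z60 top',np.array(L2),np.mean(L2,0))
L3=[atz(*S(*a),60) for a in [(119,143),(133,30),(257,42),(241,157)]];print('lid z60 sc',np.mean(L3,0))
for n,t,s in zip('abc',[(141,163),(246,168),(358,168)],[(129,503),(123,413),(119,322)]):
  go('tube'+n,t,s); print(atz(*T(*t),109),atz(*S(*s),109))
P=[go('pad',a,b) for a,b in zip([(300,306),(479,312),(475,493),(293,487)],[(226,386),(215,247),(360,238),(373,379)])];print(np.mean(P,0))
print('tray',go('t',(97,216),(165,566)),go('t',(425,223),(149,292)))
print(atz(*T(97,216),12),atz(*T(425,223),12),atz(*S(165,566),12),atz(*S(149,292),12))
B=[go('bar',a,b) for a,b in zip([(28,63),(440,70),(439,142),(24,134)],[(54,562),(45,220),(103,217),(119,557)])];print(np.mean(B,0))
for n,u in (('cup',(0,0)),):pass
for p in [(173,180),(409,161),(369,145),(374,279),(472,245),(235,222),(247,253)]: print(p,atz(mt,*p,50))
print(arm.camera_model('wrist'))
E
```

```text
knob [ 534.5 -233.8  101.7] [0.4 0.4]
lid [ 619.2 -176.4   54.6] [2.4 2.4]
lid [ 594.8 -325.2   51. ] [0.8 0.8]
lid [ 448.5 -296.1   59.8] [2.2 2.2]
lid [ 474.8 -154.3   43.6] [0.1 0.1]
[ 534.3 -238.    52.3]
lid z60 top [[ 620.7 -176.5   60. ]
 [ 594.5 -323.4   60. ]
 [ 450.5 -296.9   60. ]
 [ 474.2 -152.5   60. ]] [ 535.  -237.3   60. ]
lid z60 sc [ 533.3 -233.8   60. ]
tubea [624.7 247.5 106.6] [3.7 3.7]
[627.9 245.9 109. ] [621.1 249.2 109. ]
tubeb [625.2 154.1 103.4] [1.7 1.7]
[626.  152.9 109. ] [623.4 155.8 109. ]
tubec [626.5  55.1 105.7] [3. 3.]
[628.8  54.  109. ] [623.6  57.1 109. ]
pad [510.4 109.4   4.8] [1.4 1.4]
pad [510.9 -60.1  -1.2] [0.4 0.4]
pad [340.8 -59.6   5.8] [1.7 1.7]
pad [341.8 109.9   1. ] [1. 1.]
[426.   24.9   2.6]
t [590.1 305.1   6.4] [1.5 1.5]
t [592.3  -6.4   7.6] [1.3 1.3]
tray [590.1 305.1   6.4] [592.3  -6.4   7.6]
[590.9 303.4  12. ] [593.   -6.8  12. ] [588.6 306.   12. ] [591.1  -4.6  12. ]
bar [686.1 315.4 241.4] [0. 0.]
bar [688.4 -14.4 240.5] [1.4 1.4]
bar [631.  -15.3 237.4] [0.9 0.9]
bar [627.5 314.5 245.1] [0.3 0.3]
[658.3 150.1 241.1]
(173, 180) [626.8 453.8  50. ]
(409, 161) [ 706.5 -271.4   50. ]
(369, 145) [ 753.4 -147.3   50. ]
(374, 279) [ 344.  -169.1   50. ]
(472, 245) [ 454.1 -463.2   50. ]
(235, 222) [503.  256.5  50. ]
(247, 253) [410.3 215.7  50. ]
{'intrinsics': array([[295.2,   0. , 319.8],
       [  0. , 295.2, 194.4],
       [  0. ,   0. ,   1. ]]), 'pose': array([[  -0.4,   -0.9,   -0.3,  213.3],
       [   0.9,   -0.4,   -0.1, -590.6],
       [   0. ,   -0.3,    1. ,  373.2],
       [   0. ,    0. ,    0. ,    1. ]])}
```

```bash
cat >> h.py <<'E'
from scipy.spatial.transform import Rotation as R
def tool(yaw,tilt):
    # tool y horizontal at yaw from +y, z leans forward by tilt
    t=np.radians(tilt); M=np.array([[-np.cos(t),0,np.sin(t)],[0,1,0],[-np.sin(t),0,-np.cos(t)]])
    return R.from_euler('z',yaw,degrees=True)*R.from_matrix(M)
def rel(G,yaw,tilt,P0=None,R0=None):
    s=arm.read_state(); R0=R.from_quat(s['ee_rot']) if R0 is None else R0; P0=s['position'] if P0 is None else P0
    T=tool(yaw,tilt); tcp=np.array(G)-T.apply([0,0,155])
    print('tcp',np.round(tcp,1),'travel',np.round(R0.inv().apply(tcp-P0),1),'dr',np.round((R0.inv()*T).as_rotvec(),3))
def st():
    s=arm.read_state(); r=R.from_quat(s['ee_rot']); print(s['clock'],'G',np.round(s['position']+r.apply([0,0,155]),1),'F',np.round(s['contact_force'],2),'w',round(s['gripper_width'],1),'f',round(s['grasp_force'],1),'j',np.round(s['joints'],2))
E
python3 - <<'E'
from h import *
d=np.array([.5,0,-.866])
rel(np.array([626,55,86])-90*d,0,30)
E
```

```text
tcp [503.5  55.  298.2] travel [-475.2  449.6  106.4] dr [ 0.123 -0.515  0.451]
```

Request:
move_arm:
  fingers: [85,85,85,85,85,85,85,85,85,85]
  travel:
    - [-35,33,8]
    - [-70,66,16]
    - [-105,100,24]
    - [-140,133,31]
    - [-175,166,39]
    - [-210,200,47]
    - [-245,232,55]
    - [-280,265,63]
    - [-315,298,71]
    - [-350,331,78]
  dr:
    - [0.01,-0.05,0.045]
    - [0.025,-0.1,0.09]
    - [0.037,-0.155,0.135]
    - [0.05,-0.2,0.18]
    - [0.06,-0.26,0.225]
    - [0.07,-0.31,0.27]
    - [0.086,-0.36,0.315]
    - [0.1,-0.41,0.36]
    - [0.11,-0.465,0.405]
    - [0.123,-0.515,0.451]

```text
clock: 1.1
position: [434.5, -138.2, 331.6]
ee_rot: [-0.011, 0.97, -0.008, 0.245]
contact_force: [-0.1, -1.9, 0.6]
gripper_width: 85.3
grasp_force: 0.0
```

```bash
python3 - <<'E'
from h import *
d=np.array([.5,0,-.866])
st()
rel(np.array([626,55,86])-90*d,0,30)
E
```

```text
1.1 G [ 508.1 -139.7  195.2] F [-0.07 -1.87  0.58] w 85.3 f 0.0 j [ 0.06  0.09 -0.69  0.13 -0.3  -1.72]
tcp [503.5  55.  298.2] travel [-49.7 192.6  60.2] dr [-0.01  -0.029  0.025]
```

Request:
move_arm:
  fingers: [85,85,85,85,85,85,85]
  travel:
    - [-11,40,12]
    - [-22,80,25]
    - [-33,120,38]
    - [-44,160,52]
    - [-50,193,60]
    - [-50,193,60]
    - [-50,193,60]
  dr:
    - [-0.01,-0.029,0.025]
    - [-0.01,-0.029,0.025]
    - [-0.01,-0.029,0.025]
    - [-0.01,-0.029,0.025]
    - [-0.01,-0.029,0.025]
    - [-0.01,-0.029,0.025]
    - [-0.01,-0.029,0.025]

```text
clock: 1.8
position: [506.7, 70.9, 316.1]
ee_rot: [0.003, 0.969, -0.016, 0.246]
contact_force: [1.1, -0.8, 0.2]
gripper_width: 84.7
grasp_force: 0.0
```

```bash
python3 - <<'E'
from h import *
st()
rel(np.array([626,55,86]),0,30)
im,m=snap('wrist','pics/w1.png')
for p in ([626,55,109],[626,154,109],[591,-6,12]): print(proj(m,p))
E
```

```text
1.8 G [580.7  65.8 180. ] F [ 1.15 -0.75  0.16] w 84.7 f 0.0 j [ 0.26  0.19 -0.86  1.3  -0.16 -3.1 ]
tcp [548.5  55.  220.2] travel [  9.1 -12.4 104.7] dr [-0.033 -0.026  0.003]
[308.37649274 215.11496545]
[441.17915303 217.03309943]
[246.02268152 108.09769042]
```

View pics/w1.png

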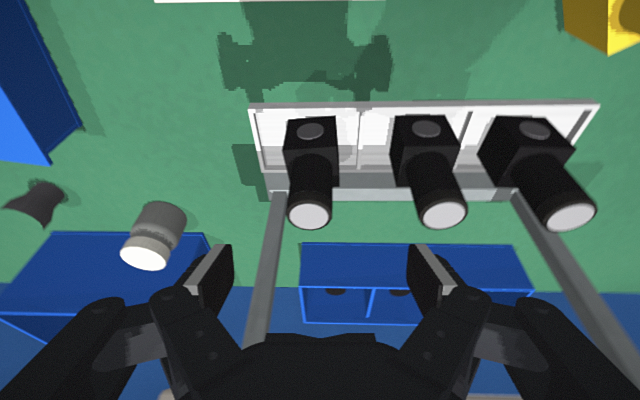

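The wrist view shows the three black units with tops at (308,215), (442,215) and (570,217), matching the projections (308,215) and (441,217), so the positions hold. But the wrist is near joint limits (j5 −0.16, j6 −3.1). I'll flip the tool half a turn and log joint/pose pairs to fit the kinematics.

```bash
cat > log.py <<'E'
from h import *
import json
s=arm.read_state(); open('log.txt','a').write(json.dumps([list(map(float,s['joints'])),list(map(float,s['position'])),list(map(float,s['ee_rot'])),list(map(float,s['joint_vel']))])+'\n'); st()
E
python3 log.py
```

```text
1.85 G [580.3  65.7 179.7] F [-0.31  0.82 -0.3 ] w 85.3 f 0.0 j [ 0.26  0.19 -0.86  1.3  -0.16 -3.09]
```

Request:
move_arm:
  fingers: [85,85,85,85,85,85,85]
  travel:
    - [0,0,-30]
    - [0,0,-60]
    - [0,0,-60]
    - [0,0,-60]
    - [0,0,-60]
    - [0,0,-60]
    - [0,0,-60]
  dr:
    - [0,0.13,0]
    - [0,0.26,0]
    - [0,0.4,0]
    - [0,0.4,0]
    - [0,0.4,0]
    - [0,0.4,0]
    - [0,0.4,0]

```text
clock: 2.55
position: [479.0, 71.8, 370.5]
ee_rot: [0.01, 0.999, -0.012, 0.05]
contact_force: [0.0, -0.4, 0.1]
gripper_width: 84.9
grasp_force: 0.0
```

```bash
python3 log.py
```

```text
2.55 G [494.6  67.9 216.3] F [ 0.   -0.43  0.06] w 84.9 f 0.0 j [ 0.5   0.16 -0.44  0.09 -0.9  -2.15]
```

Request:
move_arm:
  fingers: [85,85,85,85,85,85,85,85,85,85]
  travel:
    - [0,0,0]
    - [0,0,0]
    - [0,0,0]
    - [0,0,0]
    - [0,0,0]
    - [0,0,0]
    - [0,0,0]
    - [0,0,0]
    - [0,0,0]
    - [0,0,0]
  dr:
    - [0,0,-0.15]
    - [0,0,-0.3]
    - [0,0,-0.45]
    - [0,0,-0.6]
    - [0,0,-0.75]
    - [0,0,-0.9]
    - [0,0,-1.05]
    - [0,0,-1.2]
    - [0,0,-1.2]
    - [0,0,-1.2]

```text
clock: 3.55
position: [477.8, 70.6, 369.3]
ee_rot: [-0.554, 0.831, -0.04, 0.033]
contact_force: [-0.8, -0.1, 0.4]
gripper_width: 85.0
grasp_force: 0.0
```

```bash
python3 log.py
```

```text
3.55 G [493.1  66.1 215.2] F [-0.81 -0.14  0.42] w 85.0 f 0.0 j [ 0.5   0.15 -0.45  0.09 -0.9  -0.95]
```

Request:
move_arm:
  fingers: [85,85,85,85,85,85,85,85,85,85]
  travel:
    - [0,0,0]
    - [0,0,0]
    - [0,0,0]
    - [0,0,0]
    - [0,0,0]
    - [0,0,0]
    - [0,0,0]
    - [0,0,0]
    - [0,0,0]
    - [0,0,0]
  dr:
    - [0,0,-0.15]
    - [0,0,-0.3]
    - [0,0,-0.45]
    - [0,0,-0.6]
    - [0,0,-0.75]
    - [0,0,-0.9]
    - [0,0,-1.05]
    - [0,0,-1.2]
    - [0,0,-1.2]
    - [0,0,-1.2]

```text
clock: 4.55
position: [478.0, 70.9, 369.6]
ee_rot: [0.926, -0.373, 0.051, -0.005]
contact_force: [0.5, -0.1, -0.5]
gripper_width: 85.0
grasp_force: 0.0
```

```bash
python3 log.py; cat log.txt
```

```text
4.55 G [493.4  66.5 215.5] F [ 0.46 -0.12 -0.51] w 85.0 f 0.0 j [ 0.5   0.15 -0.44  0.09 -0.9   0.25]
[[0.25905634363156105, 0.19315618869964152, -0.8591223845858216, 1.303222393514504, -0.1598000147080749, -3.093928152912052], [506.38104267293073, 70.75500531195772, 315.83850255135746], [0.0007661755234268682, 0.9691071094047801, -0.01650150452751575, 0.24608641535953807], [-0.007061800226612334, -0.011069635807559649, 0.012840087155057366, -0.18068077663334875, -0.008448859542595827, -0.03358910579988277]]
[[0.5028457239936593, 0.1555977250368148, -0.4394736638511469, 0.08985423295650535, -0.9014295530267786, -2.1474370679673673], [479.0011467509111, 71.82980412003094, 370.47107638671], [0.01030441665081176, 0.9986013096113298, -0.012013573370439921, 0.050447175291551904], [-0.006496731603597945, -0.009115532970960145, -0.07958503533217656, 0.10140911649777498, 0.08221674436454554, -0.06931627523840368]]
[[0.5023794805144701, 0.1546869495070423, -0.44505021089114966, 0.09335278025331385, -0.8999148431351963, -0.9514573197083956], [477.7505183936521, 70.58431400652792, 369.3411950442179], [-0.5544454931758253, 0.8306128328553473, -0.039567798109181644, 0.03327020207065098], [0.0027683281185477814, 0.002831361014537818, 0.009728877393464187, -0.0032963997543286306, -0.0059031926870659335, 0.0137871467638218]]
[[0.5025533537869517, 0.15487171793058757, -0.4437982592412929, 0.09280249552427126, -0.9007766377737423, 0.24797924073661548], [477.9972365454827, 70.85423852308696, 369.631654755198], [0.9264593126543328, -0.3728376097916056, 0.051349546132880175, -0.005336931036734679], [0.0018257649885557886, 0.0015596133303093218, 0.0031271511290128433, -0.0025607816831728315, -0.0034164131979930535, 0.014938927697186945]]
```

```bash
cat > kin.py <<'E'
import numpy as np,json
from scipy.spatial.transform import Rotation as R
from scipy.optimize import least_squares
def fk(p,q,s):
    h,a1,a2,a3,d4,b,b2,d6,e,c1,c6=p; s4,s6=s
    B=R.from_euler('z',q[0]+c1)
    P=np.array([a1+a2*np.sin(q[1]),b,h+a2*np.cos(q[1])])
    F=R.from_euler('y',q[1]-q[2]); P=P+F.apply([d4,0,a3])
    W=F*R.from_euler('x',s4*q[3]); P=P+W.apply([0,b2,0])
    V=W*R.from_euler('y',-q[4]); P=P+V.apply([d6,0,e])
    # tool z along V x
    T=V*R.from_matrix([[0,0,1],[0,1,0],[-1,0,0]])*R.from_euler('z',s6*q[5]+c6)
    return B.apply(P),B*T
D=[([-0.85,0.385,0.008,0,-1.194,-0.259],[278.487,-559.504,404.712],[-0.23,0.97,0,0])]
D+=[tuple(json.loads(l)[:3]) for l in open('log.txt')]
def res(p,s):
    o=[]
    for q,x,r in D:
        P,T=fk(p,q,s); r=R.from_quat(r)
        o+=list(P-x)+list((T.inv()*r).as_rotvec()*300)
    o+=list((np.array(p)[:9]-[200,0,350,0,350,0,0,100,0])*.01)
    return np.array(o)
def fit():
    best=None
    for s in [(1,1),(1,-1),(-1,1),(-1,-1)]:
        for c1 in(0,-.259):
          for c6 in (0,1.57,3.14,-1.57):
            f=least_squares(res,[200,0,350,0,350,0,0,100,0,c1,c6],args=(s,))
            if best is None or f.cost<best[0]: best=(f.cost,s,f.x)
    return best
if __name__=='__main__':
    np.set_printoptions(precision=3,suppress=True)
    c,s,p=fit();print(c,s,p);print(res(p,s)[:-9].reshape(-1,6)); json.dump([s,list(p)],open('kin.json','w'))
E
python3 kin.py
```

```text
4.447580059758767 (-1, -1) [ 159.013    2.121  562.058   -0.181  421.957    0.849 -160.986  119.664
   -1.421    0.      -1.571]
[[-0.053  0.078  0.047  0.059 -0.016 -0.918]
 [-0.028 -0.024  0.049  0.026  0.002  0.225]
 [ 0.029  0.011 -0.036  0.005  0.001  0.231]
 [ 0.04   0.028 -0.028  0.001  0.006  0.231]
 [ 0.04   0.026 -0.029 -0.005  0.003  0.231]]
```

```bash
cat > ik.py <<'E'
from h import *; from kin import fk
import json
s_,p_=json.load(open('kin.json'))
lo=np.array([-3.14,-1.21,-1.07,-3.16,-2.99,-3.1]);hi=np.array([3.14,2.06,1.41,2.05,-.16,3.1])
def solve(tcp,T,q0):
    def r(q):
        P,Q=fk(p_,q,s_); return np.r_[(P-tcp)/100,(Q.inv()*T).as_rotvec()]
    f=least_squares(r,np.clip(q0,lo+.01,hi-.01),bounds=(lo,hi)); return f.x,np.abs(f.fun).max()
from scipy.optimize import least_squares
def sols(G,yaw,tilt):
    T=tool(yaw,tilt); tcp=np.array(G)-T.apply([0,0,155]); out=[]
    az=np.arctan2(tcp[1],tcp[0])
    for j4 in(-2.9,-1.5,0,1.5):
      for j6 in (-2,-1,0,1,2):
        for j5 in (-.4,-1):
          q,e=solve(tcp,T,[az+.2,.4,-.3,j4,j5,j6])
          if e<2e-3 and not any(np.abs(q-o).max()<.05 for o in out): out.append(q)
    return out
E
cat > a.py <<'E'
from ik import *
np.set_printoptions(precision=2,suppress=True)
for y in (55,154,248):
  for tilt in (25,30):
    for yaw in (0,180,-20,160,20,200):
      Tl=tool(yaw if abs(yaw)<90 else yaw-180,tilt)
      T=Tl if abs(yaw)<90 else Tl*R.from_euler('z',np.pi)
      import ik
      ik.tool=lambda a,b,T=T:T
      for q in sols([626,y,86],yaw,tilt):
        mar=np.minimum(q-lo,hi-q).min(); 
        if mar>.1: print(y,tilt,yaw,q,'mar %.2f'%mar)
E
python3 a.py
```

```text
154 25 -20 [ 0.42  0.45 -0.73  1.36 -0.31  2.64] mar 0.15
154 25 160 [ 0.42  0.45 -0.73  1.36 -0.31 -0.5 ] mar 0.15
154 30 -20 [ 0.31  0.44 -0.78  1.81 -0.32  2.3 ] mar 0.16
154 30 160 [ 0.31  0.44 -0.78  1.81 -0.32 -0.85] mar 0.16
248 25 -20 [ 0.64  0.51 -0.61  1.07 -0.41  2.73] mar 0.25
248 25 160 [ 0.64  0.51 -0.61  1.07 -0.41 -0.41] mar 0.25
248 30 -20 [ 0.57  0.5  -0.68  1.45 -0.41  2.42] mar 0.25
248 30 160 [ 0.57  0.5  -0.68  1.45 -0.41 -0.72] mar 0.25
```

```bash
cat > a.py <<'E'
from ik import *
import ik
np.set_printoptions(precision=2,suppress=True)
def sols2(G,T,tries=((-2.9,-.4,0),(-1.2,-.4,0),(-1.2,-.4,2),(0,-.4,-2),(0,-.4,0),(0,-.4,2),(1.3,-.4,0),(1.3,-.4,2))):
    tcp=np.array(G)-T.apply([0,0,155]); out=[]; az=np.arctan2(tcp[1],tcp[0])
    for j4,j5,j6 in tries:
        q,e=solve(tcp,T,[az+.3,.4,-.7,j4,j5,j6])
        if e<2e-3: out.append(q)
    return out
d=None
for y in (55,154,248):
  rows=[]
  for tilt in (25,29,33):
    for yaw in range(-50,51,10):
      for f in (0,1):
        T=tool(yaw,tilt)*R.from_euler('z',np.pi*f)
        for q in sols2([626,y,86],T):
          m=np.minimum(q-lo,hi-q).min()
          if m<.12: continue
          ms=[m]
          for G in ([626,y,112],np.array([626,y,86])-80*T.apply([0,0,1])):
            qq,e=solve(np.array(G)-T.apply([0,0,155]),T,q); ms.append(np.minimum(qq-lo,hi-qq).min() if e<2e-3 else -1)
          rows.append((min(ms),tilt,yaw,f,q,ms))
  rows.sort(key=lambda r:-r[0])
  for r in rows[:7]: print(y,r[1:5],np.array(r[5]))
E
time python3 a.py
```

```text
55 (33, 50, 0, array([ 0.11,  0.47, -0.2 , -0.73, -0.6 , -0.26])) [0.44 0.47 0.54]
55 (33, 50, 0, array([ 0.11,  0.47, -0.2 , -0.73, -0.6 , -0.26])) [0.44 0.47 0.54]
55 (33, 50, 0, array([ 0.11,  0.47, -0.2 , -0.73, -0.6 , -0.26])) [0.44 0.47 0.54]
55 (33, 50, 0, array([ 0.11,  0.47, -0.2 , -0.73, -0.6 , -0.26])) [0.44 0.47 0.54]
55 (33, 50, 0, array([ 0.11,  0.47, -0.2 , -0.73, -0.6 , -0.26])) [0.44 0.47 0.54]
55 (33, 50, 0, array([ 0.11,  0.47, -0.2 , -0.73, -0.6 , -0.26])) [0.44 0.47 0.54]
55 (33, 50, 0, array([ 0.11,  0.47, -0.2 , -0.73, -0.6 , -0.26])) [0.44 0.47 0.54]
154 (29, -50, 0, array([ 0.6 ,  0.53, -0.58,  0.94, -0.64,  2.42])) [0.48 0.53 0.54]
154 (29, -50, 1, array([ 0.6 ,  0.53, -0.58,  0.94, -0.64, -0.72])) [0.48 0.53 0.58]
154 (29, -50, 1, array([ 0.6 ,  0.53, -0.58,  0.94, -0.64, -0.72])) [0.48 0.53 0.58]
154 (29, -50, 1, array([ 0.6 ,  0.53, -0.58,  0.94, -0.64, -0.72])) [0.48 0.53 0.58]
154 (29, -50, 1, array([ 0.6 ,  0.53, -0.58,  0.94, -0.64, -0.72])) [0.48 0.53 0.58]
154 (29, -50, 0, array([ 0.6 ,  0.53, -0.58,  0.94, -0.64,  2.42])) [0.48 0.53 0.54]
154 (29, -50, 1, array([ 0.6 ,  0.53, -0.58,  0.94, -0.64, -0.72])) [0.48 0.53 0.58]
248 (33, -50, 0, array([ 0.76,  0.6 , -0.46,  0.89, -0.77,  2.34])) [0.61 0.64 0.65]
248 (33, -50, 1, array([ 0.76,  0.6 , -0.46,  0.89, -0.77, -0.8 ])) [0.61 0.64 0.69]
248 (33, -50, 1, array([ 0.76,  0.6 , -0.46,  0.89, -0.77, -0.8 ])) [0.61 0.64 0.69]
248 (33, -50, 1, array([ 0.76,  0.6 , -0.46,  0.89, -0.77, -0.8 ])) [0.61 0.64 0.69]
248 (33, -50, 1, array([ 0.76,  0.6 , -0.46,  0.89, -0.77, -0.8 ])) [0.61 0.64 0.69]
248 (33, -50, 0, array([ 0.76,  0.6 , -0.46,  0.89, -0.77,  2.34])) [0.61 0.64 0.65]
248 (33, -50, 1, array([ 0.76,  0.6 , -0.46,  0.89, -0.77, -0.8 ])) [0.61 0.64 0.69]
real	0m50.009s
user	0m50.089s
sys	0m0.137s
```

```bash
sed -i '/^for y in/,$d' a.py; cat >> a.py <<'E'
def clear(G,T):
    # min lamp gap in x-z of the body corners (bar front x=629 z=219..246)
    g=1e9
    for t in np.arange(54,200,4):
        for a in(-43,43):
            for b in(-43,43):
                p=np.array(G)+T.apply([b,a,-t]); dx=629-p[0];dz=219-p[2]
                g=min(g,max(dx,dz))
    return g
for y in (55,154,248):
    for tilt,yaw in ((30,-25),(33,-25),(33,-30),(33,-35),(33,30),(33,40)):
        T=tool(yaw,tilt)*R.from_euler('z',np.pi)
        if yaw>0:T=tool(yaw,tilt)
        best=None
        for q in sols2([626,y,86],T,((1.3,-.4,-.7),(-.7,-.5,-.3),(1.8,-.4,-1))):
          ms=[np.minimum(q-lo,hi-q).min()]
          for G in ([626,y,100],np.array([626,y,86])-80*T.apply([0,0,1])):
            qq,e=solve(np.array(G)-T.apply([0,0,155]),T,q); ms.append(np.minimum(qq-lo,hi-qq).min() if e<2e-3 else -1)
          if best is None or min(ms)>best[0]: best=(min(ms),q,np.array(ms))
        print(y,tilt,yaw,best and best[1:],'lamp gap %.0f lifted %.0f'%(clear([626,y,86],T),clear([626,y,100],T)))
E
python3 a.py
```

```text
55 30 -25 (array([ 0.09,  0.42, -0.81,  2.01, -0.28, -0.92]), array([0.04, 0.12, 0.2 ])) lamp gap 6 lifted 2
55 33 -25 None lamp gap 11 lifted 6
55 33 -30 (array([ 0.13,  0.43, -0.82,  1.99, -0.37, -1.01]), array([0.06, 0.16, 0.22])) lamp gap 8 lifted 3
55 33 -35 (array([ 0.2 ,  0.44, -0.81,  1.8 , -0.42, -0.98]), array([0.25, 0.26, 0.25])) lamp gap 5 lifted -0
55 33 30 (array([ 0.23,  0.43, -0.34, -0.56, -0.29, -0.78]), array([0.13, 0.15, 0.22])) lamp gap 8 lifted 3
55 33 40 (array([ 0.16,  0.44, -0.26, -0.69, -0.45, -0.47]), array([0.29, 0.31, 0.39])) lamp gap 2 lifted -3
154 30 -25 (array([ 0.38,  0.45, -0.77,  1.63, -0.37, -0.81]), array([0.21, 0.23, 0.33])) lamp gap 6 lifted 2
154 33 -25 (array([ 0.35,  0.46, -0.78,  1.8 , -0.41, -0.95]), array([0.25, 0.25, 0.28])) lamp gap 11 lifted 6
154 33 -30 (array([ 0.42,  0.47, -0.77,  1.63, -0.46, -0.92]), array([0.3 , 0.3 , 0.32])) lamp gap 8 lifted 3
154 33 -35 (array([ 0.47,  0.48, -0.74,  1.47, -0.51, -0.89]), array([0.33, 0.34, 0.37])) lamp gap 5 lifted -0
154 33 30 None lamp gap 8 lifted 3
154 33 40 (array([ 0.38,  0.45, -0.29, -0.57, -0.33, -0.75]), array([0.17, 0.18, 0.25])) lamp gap 2 lifted -3
248 30 -25 (array([ 0.62,  0.51, -0.65,  1.31, -0.47, -0.7 ]), array([0.31, 0.33, 0.44])) lamp gap 6 lifted 2
248 33 -25 (array([ 0.59,  0.51, -0.68,  1.47, -0.49, -0.83]), array([0.33, 0.34, 0.42])) lamp gap 11 lifted 6
248 33 -30 (array([ 0.64,  0.53, -0.65,  1.32, -0.54, -0.81]), array([0.38, 0.4 , 0.47])) lamp gap 8 lifted 3
248 33 -35 (array([ 0.68,  0.54, -0.61,  1.19, -0.6 , -0.8 ]), array([0.44, 0.46, 0.52])) lamp gap 5 lifted -0
248 33 30 None lamp gap 8 lifted 3
248 33 40 (array([ 0.57,  0.48, -0.33, -0.34, -0.2 , -1.14]), array([0.04, 0.06, 0.12])) lamp gap 2 lifted -3
```

```bash
cat > go.py <<'E'
from ik import *
from scipy.spatial.transform import Slerp
np.set_printoptions(precision=2,suppress=True)
F=R.from_euler('z',np.pi)
def TT(yaw,tilt,flip=1): return tool(yaw,tilt)*(F if flip else R.identity())
def plan(G,T,n=6,show=True):
    "travel/dr to bring the grasp point to G with tool T; IK check of the straight path"
    s=arm.read_state();P0=s['position'];R0=R.from_quat(s['ee_rot']);tcp=np.array(G)-T.apply([0,0,155]);rv=(R0.inv()*T).as_rotvec()
    print('travel',np.round(R0.inv().apply(tcp-P0),1),'dr',np.round(rv,3),'dist %.0f ang %.0f'%(np.linalg.norm(tcp-P0),np.degrees(np.linalg.norm(rv))))
    q=s['joints']
    for t in np.linspace(0,1,n+1)[1:]:
        q2,e=solve(P0+t*(tcp-P0),R0*R.from_rotvec(t*rv),q); 
        if show: print('  ',q2,'err %.4f mar %.2f step %.2f'%(e,np.minimum(q2-lo,hi-q2).min(),np.abs(q2-q).max()))
        q=q2
E
python3 - <<'E'
from go import *
T=TT(-28,35); z=T.apply([0,0,1]); st()
plan(np.array([626,154.5,84])-85*z,T)
E
```

```text
4.55 G [493.4  66.5 215.5] F [ 0.46 -0.12 -0.51] w 85.0 f 0.0 j [ 0.5   0.15 -0.44  0.09 -0.9   0.25]
travel [ -91.7 -121.    87. ] dr [ 0.05  0.51 -0.28] dist 175 ang 33
   [ 0.56  0.18 -0.51  0.22 -0.8   0.14] err 0.0000 mar 0.56 step 0.13
   [ 0.6   0.2  -0.58  0.38 -0.7   0.01] err 0.0000 mar 0.49 step 0.16
   [ 0.63  0.23 -0.65  0.58 -0.62 -0.15] err 0.0000 mar 0.42 step 0.20
   [ 0.63  0.26 -0.72  0.83 -0.56 -0.35] err 0.0000 mar 0.35 step 0.25
   [ 0.61  0.29 -0.77  1.1  -0.53 -0.56] err 0.0000 mar 0.30 step 0.28
   [ 0.58  0.33 -0.79  1.36 -0.54 -0.74] err 0.0000 mar 0.28 step 0.26
```

Request:
move_arm:
  fingers: [85,85,85,85,85,85,85,85,85,85]
  travel:
    - [-11,-15,11]
    - [-23,-30,22]
    - [-34,-45,33]
    - [-46,-60,44]
    - [-57,-76,54]
    - [-69,-91,65]
    - [-80,-106,76]
    - [-92,-121,87]
    - [-92,-121,87]
    - [-92,-121,87]
  dr:
    - [0.006,0.064,-0.035]
    - [0.012,0.128,-0.07]
    - [0.019,0.19,-0.105]
    - [0.025,0.255,-0.14]
    - [0.031,0.32,-0.175]
    - [0.037,0.383,-0.21]
    - [0.044,0.447,-0.245]
    - [0.05,0.51,-0.28]
    - [0.05,0.51,-0.28]
    - [0.05,0.51,-0.28]

```text
clock: 5.55
position: [503.7, 219.1, 280.2]
ee_rot: [0.926, -0.229, 0.291, 0.072]
contact_force: [-0.4, -1.0, -0.2]
gripper_width: 85.2
grasp_force: 0.0
```

```bash
python3 - <<'E'
from go import *
T=TT(-28,35); z=T.apply([0,0,1]); st()
plan(np.array([626,154.5,84]),T,3)
im,m=snap('wrist','pics/w2.png')
for x,y in ((626,248),(626,154),(626,55)): print(proj(m,[x,y,109]))
E
```

```text
5.55 G [582.2 177.7 153.2] F [-0.36 -1.05 -0.21] w 85.2 f 0.0 j [ 0.59  0.33 -0.79  1.36 -0.54 -0.74]
travel [ 0.8 -0.2 85.1] dr [-0.  0.  0.] dist 85 ang 0
   [ 0.51  0.37 -0.8   1.51 -0.5  -0.83] err 0.0000 mar 0.27 step 0.15
   [ 0.44  0.42 -0.8   1.66 -0.48 -0.93] err 0.0000 mar 0.27 step 0.15
   [ 0.37  0.47 -0.78  1.8  -0.46 -1.01] err 0.0000 mar 0.25 step 0.14
[187.48 261.35]
[321.06 194.65]
[442.67 133.92]
```

View pics/w2.png

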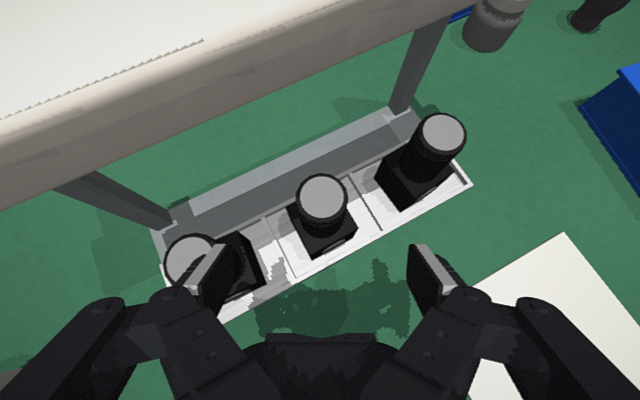

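The wrist view shows tops at (322,197), (443,132) and (190,258), within 3 px of the projections. Approach along the tool axis.

Request:
move_arm:
  fingers: [85,85,85,85,85,85]
  travel:
    - [0,0,20]
    - [1,0,40]
    - [1,0,60]
    - [1,0,75]
    - [1,0,85]
    - [1,0,85]
  dr:
    - [0,0,0]
    - [0,0,0]
    - [0,0,0]
    - [0,0,0]
    - [0,0,0]
    - [0,0,0]

```text
clock: 6.2
position: [548.3, 195.5, 211.4]
ee_rot: [0.926, -0.229, 0.292, 0.073]
contact_force: [-1.1, 0.1, -0.1]
gripper_width: 84.9
grasp_force: 0.0
```

Request:
move_arm:
  fingers: [30,30,30,30,30,30,30,30]
  travel:
    - [0,0,0]
    - [0,0,0]
    - [0,0,0]
    - [0,0,0]
    - [0,0,0]
    - [0,0,0]
    - [0,0,0]
    - [0,0,0]
  dr:
    - [0,0,0]
    - [0,0,0]
    - [0,0,0]
    - [0,0,0]
    - [0,0,0]
    - [0,0,0]
    - [0,0,0]
    - [0,0,0]

```text
clock: 7.0
position: [547.5, 196.6, 212.3]
ee_rot: [0.926, -0.227, 0.293, 0.072]
contact_force: [-3.9, -0.8, 6.4]
gripper_width: 34.6
grasp_force: 59.4
```

```bash
python3 - <<'E'
from go import *
s=arm.read_state();print('world up 14 in tool:',R.from_quat(s['ee_rot']).inv().apply([0,0,14]),s['wrist_torque'],s['joint_efforts']);st()
E
```

```text
world up 14 in tool: [  8.05   0.01 -11.45] [ 0.15  1.13 -0.32] [ -0.24 -32.29  11.1   -0.05  -0.61   0.01]
7.0 G [626.5 155.3  85.5] F [-3.93 -0.8   6.44] w 34.6 f 59.4 j [ 0.38  0.47 -0.78  1.79 -0.46 -1.01]
```

Request:
move_arm:
  fingers: [30,30,30,30,30,30,30,30]
  travel:
    - [2,0,-3]
    - [4,0,-6]
    - [6,0,-9]
    - [8,0,-11.5]
    - [8,0,-11.5]
    - [8,0,-11.5]
    - [8,0,-11.5]
    - [8,0,-11.5]
  dr:
    - [0,0,0]
    - [0,0,0]
    - [0,0,0]
    - [0,0,0]
    - [0,0,0]
    - [0,0,0]
    - [0,0,0]
    - [0,0,0]

```text
clock: 7.8
position: [547.4, 196.5, 225.4]
ee_rot: [0.926, -0.227, 0.292, 0.072]
contact_force: [1.2, -0.5, -3.9]
gripper_width: 35.1
grasp_force: 59.9
```

Request:
move_arm:
  fingers: [30,30]
  travel:
    - [0,0,0]
    - [0,0,0]
  dr:
    - [0,0,0]
    - [0,0,0]

```text
clock: 8.0
position: [547.5, 196.5, 225.6]
ee_rot: [0.926, -0.227, 0.292, 0.072]
contact_force: [-0.3, 0.4, -3.9]
gripper_width: 34.9
grasp_force: 59.9
```

Request:
move_arm:
  fingers: [30,30]
  travel:
    - [0,0,0]
    - [0,0,0]
  dr:
    - [0,0,0]
    - [0,0,0]

```text
clock: 8.2
position: [547.5, 196.6, 225.6]
ee_rot: [0.926, -0.227, 0.292, 0.072]
contact_force: [-0.2, 0.5, -4.6]
gripper_width: 34.9
grasp_force: 59.9
```

```bash
python3 - <<'E'
from go import *
s=arm.read_state();print(s['wrist_torque'],s['joint_efforts']);st()
E
```

```text
[0.88 1.67 0.02] [ -0.   -37.96  13.54   0.23  -1.5    0.  ]
8.2 G [626.3 155.3  98.7] F [-0.22  0.46 -4.57] w 34.9 f 59.9 j [ 0.4   0.45 -0.78  1.72 -0.46 -0.94]
```

Fz reads −3.9 to −4.6 N (about 0.4 kg) with the unit in free air, so the middle unit is the heavy one: a light one would give at most 2.2 N. I'll put it back, then do the lid.

Request:
move_arm:
  fingers: [30,30,30,30,30,30]
  travel:
    - [-2,0,3]
    - [-4,0,6]
    - [-6,0,8.5]
    - [-7,0,10]
    - [-7.6,0,11]
    - [-7.6,0,11]
  dr:
    - [0,0,0]
    - [0,0,0]
    - [0,0,0]
    - [0,0,0]
    - [0,0,0]
    - [0,0,0]

```text
clock: 8.8
position: [547.7, 196.4, 212.5]
ee_rot: [0.926, -0.227, 0.293, 0.072]
contact_force: [-1.2, -0.3, -2.3]
gripper_width: 34.6
grasp_force: 60.3
```

Request:
move_arm:
  fingers: [60,85,85,85,85,85,85,85,85]
  travel:
    - [0,0,0]
    - [0,0,0]
    - [0,0,0]
    - [0,0,0]
    - [0,0,0]
    - [0,0,-20]
    - [0,0,-50]
    - [0,0,-90]
    - [0,0,-90]
  dr:
    - [0,0,0]
    - [0,0,0]
    - [0,0,0]
    - [0,0,0]
    - [0,0,0]
    - [0,0,0]
    - [0,0,0]
    - [0,0,0]
    - [0,0,0]

```text
clock: 9.7
position: [500.5, 223.0, 289.8]
ee_rot: [0.926, -0.226, 0.294, 0.069]
contact_force: [-0.4, 1.6, 0.4]
gripper_width: 85.0
grasp_force: 0.0
```

```bash
cat > b.py <<'E'
from go import *
st()
# lid grasp options: vertical tool at knob, then same grasp turned +9.5 deg at the pad
for f in (0,1):
  for yaw in range(-90,91,30):
    o=[]
    for G,dy in (([534.5,-234.5,85],0),([534.5,-234.5,200],0),([426,25,200],9.5),([426,25,36],9.5)):
        T=TT(yaw+dy,0,f); t=np.array(G)-T.apply([0,0,155]); b=-1
        az=np.arctan2(t[1],t[0])+.26
        for j6 in(-2,0,2):
            q,e=solve(t,T,[az,.4,0,0,-1.2,j6])
            if e<2e-3: b=max(b,np.minimum(q-lo,hi-q).min()); qq=q
        o.append(round(b,2))
    print(f,yaw,o,qq)
E
python3 b.py
```

```text
9.7 G [580.1 182.5 163.1] F [-0.37  1.65  0.38] w 85.0 f 0.0 j [ 0.6   0.32 -0.79  1.33 -0.55 -0.71]
0 -90 [np.float64(0.09), np.float64(0.09), np.float64(0.24), np.float64(0.24)] [ 0.44  0.36 -0.73 -0.   -0.48  2.86]
0 -60 [np.float64(0.62), np.float64(0.62), np.float64(0.2), np.float64(0.2)] [ 0.44  0.36 -0.73 -0.   -0.48 -2.9 ]
0 -30 [np.float64(0.63), np.float64(0.89), np.float64(0.54), np.float64(0.32)] [ 0.44  0.36 -0.73 -0.   -0.48 -2.37]
0 0 [np.float64(0.63), np.float64(0.89), np.float64(0.54), np.float64(0.32)] [ 0.44  0.36 -0.73 -0.   -0.48 -1.85]
0 30 [np.float64(0.63), np.float64(0.89), np.float64(0.54), np.float64(0.32)] [ 0.44  0.36 -0.73 -0.   -0.48 -1.33]
0 60 [np.float64(0.63), np.float64(0.89), np.float64(0.54), np.float64(0.32)] [ 0.44  0.36 -0.73 -0.   -0.48 -0.8 ]
0 90 [np.float64(0.63), np.float64(0.89), np.float64(0.54), np.float64(0.32)] [ 0.44  0.36 -0.73 -0.   -0.48 -0.28]
1 -90 [np.float64(0.63), np.float64(0.89), np.float64(0.54), np.float64(0.32)] [ 0.44  0.36 -0.73 -0.   -0.48 -0.28]
1 -60 [np.float64(0.63), np.float64(0.89), np.float64(0.54), np.float64(0.32)] [ 0.44  0.36 -0.73 -0.   -0.48  0.25]
1 -30 [np.float64(0.63), np.float64(0.89), np.float64(0.54), np.float64(0.32)] [ 0.44  0.36 -0.73 -0.   -0.48  0.77]
1 0 [np.float64(0.63), np.float64(0.89), np.float64(0.54), np.float64(0.32)] [ 0.44  0.36 -0.73 -0.   -0.48  1.29]
1 30 [np.float64(0.63), np.float64(0.87), np.float64(0.54), np.float64(0.32)] [ 0.44  0.36 -0.73 -0.   -0.48  1.82]
1 60 [np.float64(0.35), np.float64(0.35), np.float64(0.54), np.float64(0.32)] [ 0.44  0.36 -0.73 -0.   -0.48  2.34]
1 90 [np.float64(0.09), np.float64(0.09), np.float64(0.24), np.float64(0.24)] [ 0.44  0.36 -0.73 -0.   -0.48  2.86]
```

```bash
python3 - <<'E'
from go import *
plan(np.array([534.5,-234.5,160]),TT(-30,0),10)
E
```

```text
travel [212.4 390.5 116.2] dr [-0.02 -0.61  0.04] dist 459 ang 35
   [ 0.53  0.29 -0.81  1.26 -0.48 -0.6 ] err 0.0000 mar 0.26 step 0.12
   [ 0.47  0.27 -0.81  1.13 -0.44 -0.43] err 0.0000 mar 0.26 step 0.17
   [ 0.43  0.25 -0.78  0.93 -0.42 -0.2 ] err 0.0000 mar 0.26 step 0.23
   [ 0.39  0.25 -0.72  0.69 -0.44  0.08] err 0.0000 mar 0.28 step 0.27
   [ 0.32  0.26 -0.64  0.47 -0.5   0.35] err 0.0000 mar 0.34 step 0.27
   [ 0.24  0.27 -0.56  0.3  -0.58  0.59] err 0.0000 mar 0.42 step 0.24
   [ 0.14  0.29 -0.47  0.18 -0.66  0.79] err 0.0000 mar 0.50 step 0.20
   [ 0.05  0.32 -0.39  0.09 -0.76  0.95] err 0.0000 mar 0.60 step 0.16
   [-0.05  0.35 -0.3   0.03 -0.86  1.08] err 0.0000 mar 0.70 step 0.13
   [-0.14  0.39 -0.22  0.   -0.96  1.18] err 0.0000 mar 0.80 step 0.11
```

Request:
move_arm:
  fingers: [85,85,85,85,85,85,85,85,85,85]
  travel:
    - [17,31,9]
    - [34,62,19]
    - [51,94,28]
    - [68,125,37]
    - [85,156,46]
    - [102,187,56]
    - [119,219,65]
    - [136,250,74]
    - [153,281,84]
    - [170,312,93]
  dr:
    - [-0.002,-0.049,0.003]
    - [-0.003,-0.098,0.006]
    - [-0.005,-0.146,0.01]
    - [-0.006,-0.195,0.013]
    - [-0.008,-0.244,0.016]
    - [-0.01,-0.293,0.019]
    - [-0.011,-0.342,0.022]
    - [-0.013,-0.39,0.026]
    - [-0.014,-0.44,0.029]
    - [-0.016,-0.488,0.032]

```text
clock: 10.7
position: [528.4, -147.1, 307.7]
ee_rot: [0.965, -0.255, 0.058, 0.018]
contact_force: [2.1, -0.1, 0.1]
gripper_width: 84.9
grasp_force: 0.0
```

```bash
python3 - <<'E'
from go import *
st();plan(np.array([534.5,-234.5,140]),TT(-30,0),3)
E
```

```text
10.7 G [ 544.3 -157.1  153.8] F [ 2.07 -0.06  0.07] w 84.9 f 0.0 j [ 0.04  0.33 -0.39  0.1  -0.76  0.95]
travel [46.6 72.9 18.8] dr [ 0.01 -0.12  0.01] dist 89 ang 7
   [-0.02  0.35 -0.34  0.06 -0.81  1.03] err 0.0000 mar 0.65 step 0.09
   [-0.08  0.38 -0.29  0.02 -0.86  1.11] err 0.0000 mar 0.70 step 0.08
   [-0.14  0.42 -0.24  0.   -0.91  1.18] err 0.0000 mar 0.75 step 0.07
```

Request:
move_arm:
  fingers: [85,85,85,85,85]
  travel:
    - [20,33,8]
    - [36,60,15]
    - [46,73,19]
    - [46,73,19]
    - [46,73,19]
  dr:
    - [0.005,-0.06,0.005]
    - [0.01,-0.12,0.01]
    - [0.01,-0.12,0.01]
    - [0.01,-0.12,0.01]
    - [0.01,-0.12,0.01]

```text
clock: 11.2
position: [533.5, -232.5, 294.3]
ee_rot: [0.966, -0.26, 0.002, -0.002]
contact_force: [-0.4, 0.2, 0.1]
gripper_width: 85.0
grasp_force: 0.0
```

```bash
python3 - <<'E'
from go import *
st();plan(np.array([534.5,-234.5,86]),TT(-30,0),1)
im,m=snap('wrist','pics/w3.png'); print(proj(m,[534.5,-234.5,96]))
E
```

```text
11.2 G [ 534.3 -232.1  139.3] F [-0.42  0.18  0.14] w 85.0 f 0.0 j [-0.13  0.41 -0.25 -0.   -0.91  1.18]
travel [ 1.7  1.4 53.3] dr [-0.01 -0.   -0.  ] dist 53 ang 0
   [-0.14  0.48 -0.3  -0.   -0.79  1.18] err 0.0000 mar 0.63 step 0.11
[323.82 226.48]
```

View pics/w3.png

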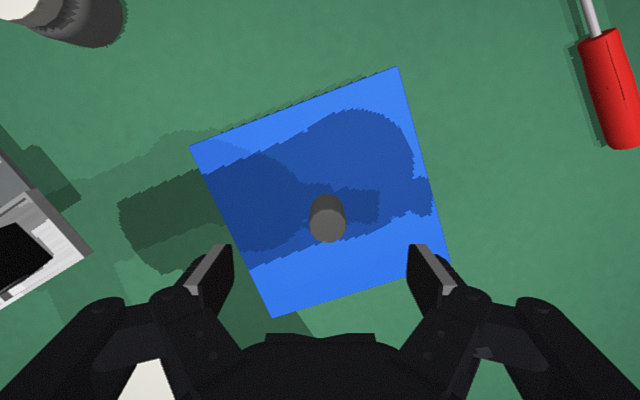

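The wrist view shows the knob top at (327,226), 3 px right of the prediction, so I shift +2.5 mm along tool y.

Request:
move_arm:
  fingers: [85,85,85,85]
  travel:
    - [1,3,20]
    - [2,4,40]
    - [2,4,53]
    - [2,4,53]
  dr:
    - [0,0,0]
    - [0,0,0]
    - [0,0,0]
    - [0,0,0]

```text
clock: 11.65
position: [533.3, -235.5, 240.3]
ee_rot: [0.966, -0.259, 0.0, -0.002]
contact_force: [0.2, 0.4, -0.3]
gripper_width: 84.9
grasp_force: 0.0
```

Request:
move_arm:
  fingers: [15,15,15,15,15,15,15,15,15]
  travel:
    - [0,0,0]
    - [0,0,0]
    - [0,0,0]
    - [0,0,0]
    - [0,0,0]
    - [0,0,0]
    - [0,0,0]
    - [0,0,0]
    - [0,0,0]
  dr:
    - [0,0,0]
    - [0,0,0]
    - [0,0,0]
    - [0,0,0]
    - [0,0,0]
    - [0,0,0]
    - [0,0,0]
    - [0,0,0]
    - [0,0,0]

```text
clock: 12.55
position: [534.1, -236.7, 242.9]
ee_rot: [0.966, -0.26, 0.003, -0.002]
contact_force: [-0.7, 0.7, 5.5]
gripper_width: 22.3
grasp_force: 58.9
```

```bash
python3 - <<'E'
from go import *
st()
m=arm.camera_model('wrist'); m['pose']=np.load('pics/w3.png.npy')
C=np.array([atz(m,*p,60) for p in ((398,67),(190,147),(273,318))]); print(C)
for a,b in((0,1),(1,2)):
    v=C[b]-C[a];print(np.linalg.norm(v),np.degrees(np.arctan2(v[1],v[0]))%90)
print((C[0]+C[2])/2, atz(m,327,226,96))
E
```

```text
12.55 G [ 535.2 -236.3   87.9] F [-0.71  0.74  5.52] w 22.3 f 58.9 j [-0.14  0.48 -0.29 -0.01 -0.79  1.19]
[[ 592.65 -323.04   60.  ]
 [ 618.71 -176.96   60.  ]
 [ 472.55 -151.03   60.  ]]
148.3862901681536 79.88269973595908
148.44438209525546 79.93944649788682
[ 532.6  -237.04   60.  ] [ 533.8  -236.34   96.  ]
```

Request:
move_arm:
  fingers: [15,15,15,15,15,15,15]
  travel:
    - [0,0,-6]
    - [0,0,-14]
    - [0,0,-26]
    - [0,0,-42]
    - [0,0,-60]
    - [0,0,-70]
    - [0,0,-70]
  dr:
    - [0,0,0]
    - [0,0,0]
    - [0,0,0]
    - [0,0,0]
    - [0,0,0]
    - [0,0,0]
    - [0,0,0]

```text
clock: 13.25
position: [533.8, -237.0, 314.0]
ee_rot: [0.966, -0.26, 0.004, -0.003]
contact_force: [-0.0, -0.4, -1.1]
gripper_width: 22.2
grasp_force: 58.8
```

```bash
python3 - <<'E'
from go import *
st();plan(np.array([427,25,120]),TT(-20,0),8)
E
```

```text
13.25 G [ 535.4 -236.6  159. ] F [-0.02 -0.43 -1.08] w 22.2 f 58.8 j [-0.14  0.39 -0.22 -0.   -0.95  1.19]
travel [-224.1 -172.8   38.6] dr [-0.01 -0.01 -0.18] dist 286 ang 10
   [-0.08  0.36 -0.29 -0.   -0.91  1.15] err 0.0000 mar 0.75 step 0.07
   [-0.02  0.33 -0.35 -0.   -0.88  1.11] err 0.0000 mar 0.72 step 0.06
   [ 0.04  0.3  -0.41 -0.   -0.85  1.07] err 0.0000 mar 0.66 step 0.07
   [ 0.11  0.28 -0.47 -0.   -0.82  1.02] err 0.0000 mar 0.60 step 0.07
   [ 0.19  0.25 -0.52 -0.   -0.8   0.97] err 0.0000 mar 0.55 step 0.08
   [ 0.27  0.23 -0.56 -0.   -0.77  0.91] err 0.0000 mar 0.51 step 0.08
   [ 0.35  0.22 -0.6   0.   -0.75  0.84] err 0.0000 mar 0.47 step 0.08
   [ 0.44  0.21 -0.64 -0.   -0.73  0.78] err 0.0000 mar 0.43 step 0.09
```

Request:
move_arm:
  fingers: [15,15,15,15,15,15,15,15,15,15]
  travel:
    - [-12,-9,2]
    - [-38,-29,6]
    - [-72,-55,12]
    - [-106,-82,18]
    - [-140,-108,24]
    - [-172,-132,29]
    - [-198,-153,34]
    - [-216,-166,37]
    - [-224,-173,38]
    - [-224,-173,38]
  dr:
    - [0,0,-0.01]
    - [0,0,-0.03]
    - [0,0,-0.06]
    - [0,0,-0.085]
    - [0,0,-0.11]
    - [0,0,-0.14]
    - [0,0,-0.16]
    - [-0.01,-0.01,-0.175]
    - [-0.01,-0.01,-0.18]
    - [-0.01,-0.01,-0.18]

```text
clock: 14.25
position: [426.0, 26.2, 273.7]
ee_rot: [0.985, -0.171, -0.004, 0.002]
contact_force: [1.0, -0.7, -0.9]
gripper_width: 22.2
grasp_force: 59.0
```

```bash
python3 - <<'E'
from go import *
im,m=snap('wrist','pics/w4.png')
st();plan(np.array([427,25,44]),TT(-20,0),1)
E
```

```text
14.3 G [425.3  25.3 118.9] F [-0.39 -0.19 -1.4 ] w 22.2 f 59.0 j [ 0.44  0.21 -0.63 -0.   -0.74  0.79]
travel [ 1.2  0.1 74.9] dr [0.   0.01 0.01] dist 75 ang 1
   [ 0.44  0.35 -0.72 -0.   -0.51  0.78] err 0.0000 mar 0.35 step 0.23
```

View pics/w4.png

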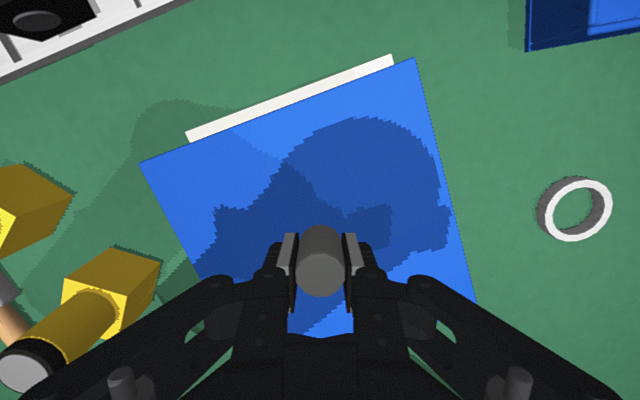

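Lid and pad edges are parallel in the view (lid edge (140,162)–(414,58), pad edge (186,134)–(392,55)). Lowering.

Request:
move_arm:
  fingers: [15,15,15,15,15,15,15,15]
  travel:
    - [0,0,15]
    - [1,0,35]
    - [1,0,52]
    - [1,0,62]
    - [1,0,68]
    - [1,0,72]
    - [1,0,75]
    - [1,0,75]
  dr:
    - [0,0.005,0.005]
    - [0,0.01,0.01]
    - [0,0.01,0.01]
    - [0,0.01,0.01]
    - [0,0.01,0.01]
    - [0,0.01,0.01]
    - [0,0.01,0.01]
    - [0,0.01,0.01]

```text
clock: 15.1
position: [427.3, 24.8, 199.3]
ee_rot: [0.984, -0.177, 0.002, 0.002]
contact_force: [-0.6, -0.7, -1.5]
gripper_width: 22.3
grasp_force: 59.0
```

```bash
python3 - <<'E'
from go import *
st()
E
```

```text
15.1 G [427.6  24.1  44.3] F [-0.64 -0.65 -1.53] w 22.3 f 59.0 j [ 0.44  0.35 -0.72  0.01 -0.5   0.76]
```

Request:
move_arm:
  fingers: [15,15,15,15]
  travel:
    - [0,0,1]
    - [0,0,2]
    - [0,0,2]
    - [0,0,2]
  dr:
    - [0,0,0]
    - [0,0,0]
    - [0,0,0]
    - [0,0,0]

```text
clock: 15.5
position: [427.3, 24.8, 197.9]
ee_rot: [0.984, -0.177, 0.002, 0.002]
contact_force: [-1.6, -2.3, 6.8]
gripper_width: 22.3
grasp_force: 59.6
```

```bash
python3 - <<'E'
from go import *
st()
E
```

```text
15.5 G [427.8  24.1  42.9] F [-1.59 -2.29  6.75] w 22.3 f 59.6 j [ 0.44  0.35 -0.72  0.01 -0.5   0.76]
```

Request:
move_arm:
  fingers: [40,85,85,85,85,85,85,85,85,85]
  travel:
    - [0,0,0]
    - [0,0,0]
    - [0,0,0]
    - [0,0,0]
    - [0,0,-5]
    - [0,0,-25]
    - [0,0,-60]
    - [0,0,-100]
    - [0,0,-130]
    - [0,0,-130]
  dr:
    - [0,0,0]
    - [0,0,0]
    - [0,0,0]
    - [0,0,0]
    - [0,0,0]
    - [0,0,0]
    - [0,0,0]
    - [0,0,0]
    - [0,0,0]
    - [0,0,0]

```text
clock: 16.5
position: [427.9, 25.8, 331.8]
ee_rot: [0.984, -0.176, 0.006, -0.0]
contact_force: [0.4, -0.0, 0.5]
gripper_width: 84.8
grasp_force: 0.0
```

```bash
python3 - <<'E'
from go import *
im,m=snap('top','pics/t2.png')
st();T=TT(-28,35);z=T.apply([0,0,1]);plan(np.array([626,155.3,86])-88*z,T,8)
E
```

```text
16.55 G [428.2  25.2 174.5] F [-0.03  0.66 -1.12] w 85.2 f 0.0 j [ 0.44  0.12 -0.57  0.01 -0.88  0.77]
travel [   2.8 -209.3   44.5] dr [-0.04  0.6   0.13] dist 214 ang 35
   [ 0.5   0.14 -0.6   0.09 -0.79  0.63] err 0.0000 mar 0.47 step 0.14
   [ 0.56  0.16 -0.64  0.21 -0.7   0.47] err 0.0000 mar 0.43 step 0.16
   [ 0.6   0.18 -0.68  0.35 -0.62  0.29] err 0.0000 mar 0.39 step 0.18
   [ 0.62  0.2  -0.72  0.53 -0.56  0.09] err 0.0000 mar 0.35 step 0.21
   [ 0.63  0.23 -0.76  0.75 -0.51 -0.14] err 0.0000 mar 0.31 step 0.22
   [ 0.61  0.26 -0.79  0.97 -0.49 -0.36] err 0.0000 mar 0.28 step 0.23
   [ 0.6   0.29 -0.8   1.18 -0.51 -0.56] err 0.0000 mar 0.27 step 0.20
   [ 0.59  0.33 -0.79  1.34 -0.55 -0.72] err 0.0000 mar 0.28 step 0.16
```

Request:
move_arm:
  fingers: [85,85,85,85,85,85,85,85,85,85]
  travel:
    - [0,-21,4]
    - [1,-42,9]
    - [1,-63,13]
    - [1,-84,18]
    - [1,-105,22]
    - [2,-126,27]
    - [2,-147,31]
    - [2,-168,36]
    - [3,-190,40]
    - [3,-209,44]
  dr:
    - [-0.004,0.06,0.013]
    - [-0.008,0.12,0.026]
    - [-0.012,0.18,0.04]
    - [-0.016,0.24,0.052]
    - [-0.02,0.3,0.065]
    - [-0.024,0.36,0.078]
    - [-0.028,0.42,0.09]
    - [-0.032,0.48,0.104]
    - [-0.036,0.54,0.117]
    - [-0.04,0.6,0.13]

```text
clock: 17.55
position: [502.3, 220.7, 280.5]
ee_rot: [0.926, -0.23, 0.289, 0.075]
contact_force: [0.9, 1.1, -0.3]
gripper_width: 84.9
grasp_force: 0.0
```

Request:
move_arm:
  fingers: [85,85]
  travel:
    - [0,0,0]
    - [0,0,0]
  dr:
    - [0,0,0]
    - [0,0,0]

```text
clock: 17.75
position: [502.2, 219.5, 280.9]
ee_rot: [0.927, -0.231, 0.287, 0.075]
contact_force: [-0.8, -0.3, 0.1]
gripper_width: 85.0
grasp_force: 0.0
```

```bash
python3 - <<'E'
from go import *
st();T=TT(-28,35);plan(np.array([626,155.3,88]),T,2)
E
```

```text
17.75 G [579.4 177.5 153.2] F [-0.77 -0.32  0.09] w 85.0 f 0.0 j [ 0.6   0.33 -0.79  1.32 -0.55 -0.72]
travel [ 4.2 -1.9 83. ] dr [0.01 0.01 0.  ] dist 83 ang 1
   [ 0.48  0.39 -0.8   1.55 -0.49 -0.86] err 0.0000 mar 0.27 step 0.23
   [ 0.38  0.46 -0.78  1.77 -0.46 -0.99] err 0.0000 mar 0.28 step 0.22
```

Request:
move_arm:
  fingers: [85,85,85,85,85,85]
  travel:
    - [2,-2,20]
    - [4,-2,40]
    - [4,-2,60]
    - [4,-2,75]
    - [4,-2,83]
    - [4,-2,83]
  dr:
    - [0,0.01,0]
    - [0,0.01,0]
    - [0,0.01,0]
    - [0,0.01,0]
    - [0,0.01,0]
    - [0,0.01,0]

```text
clock: 18.35
position: [548.0, 196.6, 215.3]
ee_rot: [0.925, -0.231, 0.292, 0.076]
contact_force: [1.2, -0.0, 0.2]
gripper_width: 85.3
grasp_force: 0.0
```

Request:
move_arm:
  fingers: [30,30,30,30,30,30,30,30]
  travel:
    - [0,0,0]
    - [0,0,0]
    - [0,0,0]
    - [0,0,0]
    - [0,0,0]
    - [0,0,0]
    - [0,0,0]
    - [0,0,0]
  dr:
    - [0,0,0]
    - [0,0,0]
    - [0,0,0]
    - [0,0,0]
    - [0,0,0]
    - [0,0,0]
    - [0,0,0]
    - [0,0,0]

```text
clock: 19.15
position: [548.0, 198.0, 217.0]
ee_rot: [0.925, -0.231, 0.294, 0.075]
contact_force: [-3.2, 0.4, 5.4]
gripper_width: 34.6
grasp_force: 59.5
```

```bash
python3 - <<'E'
from go import *
st();s=arm.read_state();Ri=R.from_quat(s['ee_rot']).inv()
for v in ([0,0,16],[-60,10,18],[-90,10,50]): print(v,Ri.apply(v))
E
```

```text
19.15 G [626.9 155.6  90.5] F [-3.21  0.35  5.38] w 34.6 f 59.5 j [ 0.39  0.46 -0.78  1.75 -0.47 -0.98]
[0, 0, 16] [  9.25   0.04 -13.06]
[-60, 10, 18] [-36.68  19.43 -47.97]
[-90, 10, 50] [-39.81  33.61 -89.36]
```

Request:
move_arm:
  fingers: [30,30,30,30,30,30,30,30,30,30]
  travel:
    - [2,0,-3]
    - [5,0,-7]
    - [8,0,-11]
    - [9,0,-13]
    - [0,4,-20]
    - [-12,9,-29]
    - [-25,14,-38]
    - [-37,19,-48]
    - [-39,26,-68]
    - [-40,33,-88]
  dr:
    - [0,0,0]
    - [0,0,0]
    - [0,0,0]
    - [0,0,0]
    - [0,0,0]
    - [0,0,0]
    - [0,0,0]
    - [0,0,0]
    - [0,0,0]
    - [0,0,0]

```text
clock: 20.15
position: [457.0, 207.8, 265.1]
ee_rot: [0.925, -0.23, 0.293, 0.076]
contact_force: [0.5, 0.0, -3.1]
gripper_width: 34.8
grasp_force: 60.3
```

```bash
cat > c.py <<'E'
from go import *
st()
# options at the crate: upright unit -> tilt must stay 35, yaw about world z free
for yaw in range(-100,60,10):
    o=[]
    for G in ([533,-236.5,95],[533,-236.5,190]):
        T=TT(yaw,35); t=np.array(G)-T.apply([0,0,155]); b=-1;qq=None
        for q0 in ([0,.5,-.5,.3,-.5,0],[0,.5,-.5,1.3,-.5,-1],[-.2,.5,-.5,-.7,-.5,1]):
            q,e=solve(t,T,q0); mm=np.minimum(q-lo,hi-q).min()
            if e<2e-3 and mm>b: b=mm;qq=q
        o+=[round(b,2),qq]
    print(yaw,*o)
E
python3 c.py
```

```text
20.15 G [535.5 165.2 138.4] F [ 0.51  0.04 -3.05] w 34.8 f 60.3 j [ 0.58  0.29 -0.91  1.49 -0.53 -0.88]
-100 0.42 [ 0.03  0.5  -0.65  0.9  -0.8  -0.98] 0.54 [ 0.07  0.38 -0.53  0.74 -0.97 -0.77]
-90 0.32 [-0.02  0.46 -0.75  1.11 -0.69 -0.99] 0.45 [ 0.05  0.34 -0.62  0.86 -0.86 -0.71]
-80 0.23 [-0.1   0.42 -0.84  1.39 -0.6  -1.02] 0.36 [ 0.01  0.29 -0.71  1.   -0.74 -0.66]
-70 0.17 [-0.23  0.39 -0.9   1.71 -0.51 -1.06] 0.28 [-0.05  0.25 -0.79  1.17 -0.61 -0.62]
-60 -1 None 0.22 [-0.16  0.22 -0.85  1.4  -0.47 -0.6 ]
-50 -1 None 0.15 [-0.31  0.19 -0.89  1.7  -0.31 -0.62]
-40 -1 None -1 None
-30 -1 None -1 None
-20 -1 None -1 None
-10 -1 None -1 None
0 0.1 [-0.28  0.35 -0.42 -0.67 -0.26  2.45] 0.2 [-0.22  0.2  -0.43 -0.36 -0.36  2.09]
10 0.27 [-0.36  0.37 -0.35 -0.78 -0.43  2.76] 0.38 [-0.31  0.22 -0.33 -0.55 -0.54  2.46]
20 0.13 [-0.42  0.39 -0.29 -0.82 -0.58  2.97] 0.38 [-0.38  0.25 -0.25 -0.64 -0.69  2.72]
30 -1 None 0.18 [-0.43  0.29 -0.18 -0.68 -0.84  2.92]
40 -1 None 0.02 [-0.45  0.33 -0.12 -0.69 -0.97  3.08]
50 -1 None -1 None
```

```bash
python3 - <<'E'
from go import *
plan(np.array([533,-236.5,175]),TT(-88,35),12)
E
```

```text
travel [209.6 279.6 104.3] dr [-0.6  -0.01  0.86] dist 365 ang 60
   [ 0.53  0.28 -0.92  1.45 -0.55 -0.88] err 0.0000 mar 0.15 step 0.04
   [ 0.49  0.27 -0.92  1.4  -0.57 -0.87] err 0.0000 mar 0.15 step 0.05
   [ 0.45  0.26 -0.91  1.34 -0.59 -0.86] err 0.0000 mar 0.16 step 0.05
   [ 0.41  0.26 -0.9   1.29 -0.6  -0.85] err 0.0000 mar 0.17 step 0.05
   [ 0.36  0.26 -0.89  1.24 -0.62 -0.84] err 0.0000 mar 0.18 step 0.05
   [ 0.32  0.27 -0.87  1.2  -0.65 -0.82] err 0.0000 mar 0.20 step 0.05
   [ 0.27  0.27 -0.85  1.15 -0.67 -0.81] err 0.0000 mar 0.22 step 0.05
   [ 0.22  0.28 -0.82  1.1  -0.69 -0.79] err 0.0000 mar 0.25 step 0.05
   [ 0.18  0.29 -0.79  1.05 -0.72 -0.78] err 0.0000 mar 0.28 step 0.05
   [ 0.13  0.31 -0.75  1.01 -0.74 -0.77] err 0.0000 mar 0.32 step 0.05
   [ 0.08  0.33 -0.71  0.96 -0.77 -0.75] err 0.0000 mar 0.36 step 0.05
   [ 0.04  0.34 -0.66  0.92 -0.81 -0.74] err 0.0000 mar 0.41 step 0.05
```

Request:
move_arm:
  fingers: [30,30,30,30,30,30,30,30,30,30]
  travel:
    - [10,14,5]
    - [31,42,16]
    - [57,75,28]
    - [82,109,41]
    - [107,143,53]
    - [132,176,66]
    - [157,210,78]
    - [180,240,90]
    - [199,266,99]
    - [210,280,104]
  dr:
    - [-0.03,0,0.043]
    - [-0.09,0,0.129]
    - [-0.162,0,0.232]
    - [-0.234,0,0.335]
    - [-0.306,0,0.439]
    - [-0.378,0,0.542]
    - [-0.45,-0.01,0.645]
    - [-0.516,-0.01,0.74]
    - [-0.57,-0.01,0.817]
    - [-0.6,-0.01,0.86]

```text
clock: 21.15
position: [530.9, -149.2, 302.6]
ee_rot: [0.684, -0.666, 0.213, 0.209]
contact_force: [0.9, 0.8, -4.6]
gripper_width: 34.4
grasp_force: 60.6
```

Request:
move_arm:
  fingers: [30,30]
  travel:
    - [0,0,0]
    - [0,0,0]
  dr:
    - [0,0,0]
    - [0,0,0]

```text
clock: 21.35
position: [531.1, -147.3, 302.3]
ee_rot: [0.686, -0.663, 0.214, 0.208]
contact_force: [-0.1, -1.3, -4.9]
gripper_width: 34.7
grasp_force: 60.5
```

```bash
python3 - <<'E'
from go import *
im,m=snap('scene','pics/s2.png'); cv2.imwrite('pics/s2c.png',cv2.resize(cv2.imread('pics/s2.png')[60:310,250:440],(608,600)[0:2] if 0 else (456,600),interpolation=cv2.INTER_CUBIC))
st();plan(np.array([533,-236.5,95]),TT(-88,35),3)
E
```

```text
21.4 G [ 533.8 -235.2  174.8] F [ 0.29 -0.34 -5.81] w 34.6 f 60.5 j [ 0.04  0.35 -0.65  0.9  -0.81 -0.73]
travel [-45.2   1.   66.3] dr [0.   0.01 0.  ] dist 80 ang 0
   [ 0.02  0.38 -0.7   0.98 -0.76 -0.81] err 0.0000 mar 0.37 step 0.08
   [-0.    0.41 -0.74  1.06 -0.71 -0.89] err 0.0000 mar 0.33 step 0.09
   [-0.03  0.45 -0.77  1.16 -0.67 -0.99] err 0.0000 mar 0.30 step 0.10
```

View pics/s2c.png

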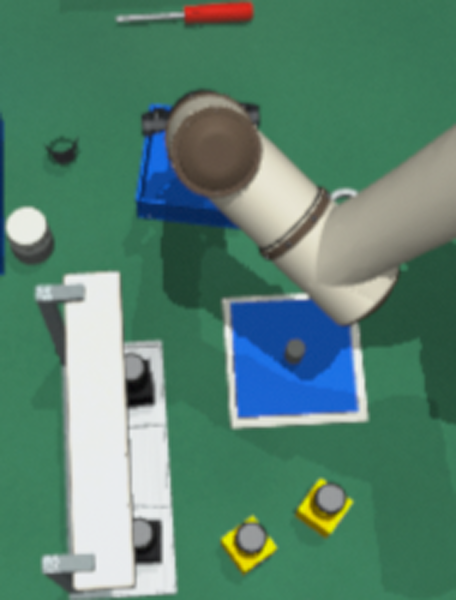

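The view shows the lid centred on the pad, both light units standing in the rack at (137,378) and (146,540) and the gripper over the open crate. Lowering slowly.

Request:
move_arm:
  fingers: [30,30,30,30,30,30,30,30]
  travel:
    - [-6,0,9]
    - [-15,0,22]
    - [-25,1,37]
    - [-34,1,50]
    - [-40,1,58]
    - [-43,1,63]
    - [-45,1,66]
    - [-45,1,66]
  dr:
    - [0,0,0]
    - [0,0,0]
    - [0,0,0]
    - [0,0,0]
    - [0,0,0]
    - [0,0,0]
    - [0,0,0]
    - [0,0,0]

```text
clock: 22.2
position: [530.4, -148.1, 222.1]
ee_rot: [0.686, -0.663, 0.214, 0.208]
contact_force: [-0.3, -0.4, -4.8]
gripper_width: 34.7
grasp_force: 60.6
```

```bash
python3 - <<'E'
from go import *
st();plan(np.array([533,-236.5,92]),TT(-88,35),1)
E
```

```text
22.2 G [ 533.1 -236.4   94.7] F [-0.32 -0.42 -4.77] w 34.7 f 60.6 j [-0.02  0.45 -0.76  1.14 -0.68 -0.98]
travel [-2.2  0.5  2.3] dr [ 0.    0.01 -0.  ] dist 3 ang 0
   [-0.03  0.45 -0.77  1.18 -0.67 -1.  ] err 0.0000 mar 0.30 step 0.03
```

Request:
move_arm:
  fingers: [30,30,30,30]
  travel:
    - [-0.6,0,0.8]
    - [-1.1,0,1.6]
    - [-1.7,0,2.5]
    - [-1.7,0,2.5]
  dr:
    - [0,0,0]
    - [0,0,0]
    - [0,0,0]
    - [0,0,0]

```text
clock: 22.6
position: [530.5, -148.4, 219.6]
ee_rot: [0.686, -0.664, 0.214, 0.208]
contact_force: [0.4, 0.6, -4.5]
gripper_width: 34.8
grasp_force: 60.6
```

```bash
python3 - <<'E'
from go import *
st()
E
```

```text
22.6 G [ 533.2 -236.7   92.2] F [ 0.42  0.63 -4.51] w 34.8 f 60.6 j [-0.02  0.46 -0.77  1.15 -0.67 -0.99]
```

Not touching yet; go down in 1 mm steps.

Request:
move_arm:
  fingers: [30,30,30]
  travel:
    - [-0.6,0,0.8]
    - [-0.8,0,1.2]
    - [-0.8,0,1.2]
  dr:
    - [0,0,0]
    - [0,0,0]
    - [0,0,0]

```text
clock: 22.9
position: [530.5, -148.4, 218.8]
ee_rot: [0.686, -0.664, 0.215, 0.208]
contact_force: [-2.4, 2.3, 2.5]
gripper_width: 34.7
grasp_force: 61.3
```

Request:
move_arm:
  fingers: [30,30,30]
  travel:
    - [-0.4,0,0.6]
    - [-0.6,0,0.8]
    - [-0.6,0,0.8]
  dr:
    - [0,0,0]
    - [0,0,0]
    - [0,0,0]

```text
clock: 23.2
position: [530.5, -148.4, 218.6]
ee_rot: [0.685, -0.663, 0.216, 0.209]
contact_force: [-5.0, 4.8, 9.1]
gripper_width: 34.6
grasp_force: 62.2
```

```bash
python3 - <<'E'
from go import *
st()
E
```

```text
23.2 G [ 533.4 -237.1   91.5] F [-5.05  4.82  9.1 ] w 34.6 f 62.2 j [-0.03  0.46 -0.77  1.16 -0.67 -1.  ]
```

Seated (contact force rose to +9 N). Release and retreat along the tool axis.

Request:
move_arm:
  fingers: [38,45,60,85,85,85,85]
  travel:
    - [0,0,0]
    - [0,0,0]
    - [0,0,0]
    - [0,0,0]
    - [0,0,0]
    - [0,0,0]
    - [0,0,0]
  dr:
    - [0,0,0]
    - [0,0,0]
    - [0,0,0]
    - [0,0,0]
    - [0,0,0]
    - [0,0,0]
    - [0,0,0]

```text
clock: 23.9
position: [530.5, -148.4, 216.9]
ee_rot: [0.686, -0.664, 0.214, 0.208]
contact_force: [0.1, 0.0, 0.7]
gripper_width: 84.9
grasp_force: 0.0
```

Request:
move_arm:
  fingers: [85,85,85,85,85,85,85,85,85,85]
  travel:
    - [0,0,-10]
    - [0,0,-25]
    - [0,0,-45]
    - [0,0,-70]
    - [0,0,-95]
    - [0,0,-120]
    - [0,0,-150]
    - [0,0,-180]
    - [0,0,-180]
    - [0,0,-180]
  dr:
    - [0,0,0]
    - [0,0,0]
    - [0,0,0]
    - [0,0,0]
    - [0,0,0]
    - [0,0,0]
    - [0,0,0]
    - [0,0,0]
    - [0,0,0]
    - [0,0,0]

```text
clock: 24.9
position: [527.2, -45.5, 365.1]
ee_rot: [0.686, -0.664, 0.214, 0.208]
contact_force: [0.3, -1.6, -0.2]
gripper_width: 85.0
grasp_force: 0.0
```

```bash
python3 - <<'E'
from h import *
st(); snap('wrist','pics/w5.png'); snap('top','pics/t3.png'); snap('scene','pics/s3.png')
a=cv2.imread('pics/w5.png')[:, :];b=cv2.imread('pics/s3.png')[60:310,250:440]
a=cv2.resize(a,(400,250));b=cv2.resize(b,(400,526));c=cv2.resize(cv2.imread('pics/t3.png')[130:290,195:435],(400,276))
cv2.imwrite('pics/f.png',np.hstack([np.vstack([a,c]),b]))
E
```

```text
24.9 G [ 530.  -133.7  237.7] F [ 0.27 -1.58 -0.24] w 85.0 f 0.0 j [ 0.28  0.27 -0.55  0.69 -1.04 -0.7 ]
```

View pics/f.png

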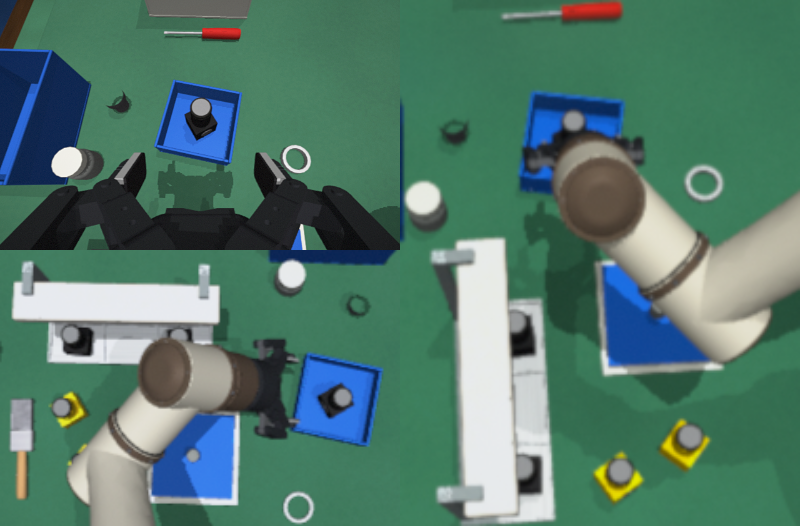

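The composite picture shows the heavy unit upright in the middle of the crate (wrist view at (200,118), top view at (338,398)). The lid lies centred on the pad at (192,455), and the two light units stand in their bays. Everything else is unmoved and the arm is clear.

```bash
python3 -c "
from bench import arm
print(arm.job_done())"
```

```text
the job is handed in; nothing more can be done
None
```

The job is handed in at about 25 s: the middle unit was the heavy one (about 0.4 kg; the other two were not lifted) and stands upright in the crate, the lid lies flat on the middle of the pad, and the other two units still stand in their bays.

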